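# Peel a weighing tray off its clinging stack and hold it in the ioniser's air stream

### The arm

A 6-joint arm with a two-finger parallel gripper is mounted at the origin on the work surface. World frame = base frame: x ahead of the robot, y to its left, z up, the work surface at z = 0. Lengths are in mm, angles in rad, forces in N, time in s.
With the tool pointing down it reaches from about 300 to 775 mm from the base axis. Payload 14.6 kg.
Tool frame: the origin (TCP) lies between the finger pads; the fingertips stand 19 mm ahead of it and the grasp point (between the pads) is the TCP; z points along the fingers, y is the line along which they close (so a half turn about z gives the same grasp; the last joint's range is limited). The gripper opens to 94 mm and grips with 3 to 60 N. Pads are 16 mm wide; open, the fingers measure 119 mm over their backs; the gripper's body (75 mm by 177 mm) begins 78 mm behind the grasp point.
Start: joints at [-1.306, 0.3, 1.521, -0, 1.321, -0.067], TCP at [179.153, -519.994, 224.446] pointing down, gripper open.
Joint ranges: [-3.03, 3.03], [-0.79, 2.21], [0.23, 2.52], [-1.04, 4.18], [0, 3.07], [-2.55, 2.55]. Speed limits (rad/s): [2.22, 2.22, 2.57, 3.14, 3.14, 3.14].

### API

Orientations are given as a rotation vector (axis times angle).
In Python, from plant import sensors, eyes, env gives the robot as it stands.
- The arm moves only by the shell command python3 -m creep 'ROWS'. ROWS is a JSON object of lists of equal length, an entry for each row: "angular": the turn, a rotation vector about the world's x, y, z in degrees, a list of three; "xyz": the shift along the world's x, y, z in mm, a list of three; "fingers": the closure, from -1 (fully open) to 1 (shut). In form: {"angular": [[rx, ry, rz], ...], "xyz": [[x, y, z], ...], "fingers": [fingers, ...]}. A call has 1 to 10 rows; each row shifts and turns the commanded pose from where the row before left it; what a row does not reach is not made up. A row lasts 1/8 s, in which the tool goes at most 62.5 mm and 10.7 degrees, less where a joint would pass 70% of its speed; a pose out of reach is approached as far as the arm can. A call with a gripper value outside its range is refused whole. The fingers move at their own pace and stop on an object; the grip force is fixed at half the most. Time passes only in rows, so rows that do not move let the fingers close. It gives the time, the measured TCP pose, the force, the opening and the grip force at its end, in the units of the state.
- sensors.get_obs(): the state, without advancing time (a new reading comes with each control period).
- eyes.get_image(name): name is "side" or "top" or "wrist"; returns (picture, depth): 420x560x3 uint8, red, green, blue; 420x560 float32, mm along the optical axis (not along the pixel's ray), 0 where there is no reading.
- eyes.camera_info(name): a dict with "mtx" (3x3 intrinsics, pixels), "position" and "rotation" of the camera in the world. Camera axes: x right, y up, looking along -z (the intrinsics and any distortion apply to the point x, -y, -z); pixel columns grow to the right and rows downward; lengths in mm; the calibration is good to about 2 mm. The wrist camera is an equidistant fisheye: a pixel r from the principal point sees the ray r / f radians off the axis. A picture is of the moment at which its call begins: read the wrist's pose just before it. camera_info takes no time and is no camera call; for the wrist camera it gives the pose at the moment of the call.
- env.sign_off(): hands the job in; it is judged then, once.
The state is a dict: "time_s": time; "qpos": joint angles; "qd": joint speeds; "tau": joint torques, N m; "tcp_pos": TCP position; "tcp_rot": TCP orientation; "force": force on the tool from outside, world axes, zero at the start; "torque": the same for the moment, N m; "opening": opening from 0.0 (shut) to 1.0 (fully open); "finger_force": force on a finger pad.
Only numpy, scipy, OpenCV 4.12 (cv2) and the standard library are available. Lean on these libraries where they do the work, as an engineer would, in place of code of your own. Each camera call takes 0.05 s, during which the arm holds its last target. There are 200 camera calls.

### The job

Start the ionising blower by pressing the yellow treadle of its wireless foot switch right down to its stop. Then take the top blue weighing tray off the clinging stack by its pinch tab: tip that corner up first, while the opposite corner is still down on the stack, so that the tray peels off and the rest of the stack stays standing where it is. Finish holding the tray, level and right way up, in the air stream about 14 cm in front of the middle of the blower's round grille, touching nothing but the fingers, with everything else on the bench left where it was.

Things in the scene. Friction and masses are not known exactly. Their poses are not given: they have to be found in the camera images.
- treadle (a joint): angle of the foot switch's yellow treadle (rad): 0 up, 0.20 fully down on its stop. Hinged at the heel, a spring brings it back up. At the ribbed toe it needs about 4 N to start moving and 9 N to be held at the stop; the toe travels 23 mm
- treadle_toe (a point): middle of the ribbed pressing area on top of the yellow treadle's toe end, 115 mm from the hinge, 54 mm above the bench when up, 31 mm when fully down. Frame: x from heel to toe (level while the treadle is up), z up. The treadle, 142 x 84 mm, lies between two black side cheeks; the switch body, 165 x 110 mm, is fixed to the bench
- tray_tab (a point): centre of the top tray's upright pinch tab (at its corner on the robot's side): rib 10 mm thick (y), 24 mm long (x), 22 mm tall (11 mm up and down from here), 103 mm above the bench. Frame as the tray's: x points from the tab over the tray to the opposite (blind) corner, z up. Flanks free for fingers; keep tips under 13 mm below this point: the third tray's tab is right below
- tray_centre (a point): middle of the top blue tray, half-way up (13 mm over its underside). Square, rim 120 x 120 mm, 26 mm deep, 65 g, diagonal along x, tab centre 102 mm out at -x and 18 mm higher. Two snap studs under the rim near the blind corner cling to the tray beneath (4 to 5 N each): pulled straight up they jerk the stack up at that end; tipped about the blind corner, tab up, they let go by 0.25 rad
- far_corner (a point): the top tray's blind corner, opposite the tab, at the foot of its rim where it stands on the rim beneath: 184 mm from the tab centre along x, 17 mm lower, 86 mm above the bench. The tray is tipped about a level line through here, along y
- stack: the six nested blue trays that remain, 0.42 kg, standing loose on the bench; origin at the middle of the underside, frame turned like the top tray's, upper rim 86 mm above the bench, the tab of the next tray at the opposite (+x) corner, up to 102 mm above the bench
- ion_outlet (a point): middle of the round grille (124 mm across) of the white ionising blower, on its front face, which looks towards the robot; 150 mm above the bench. The frame's -x points straight out of the grille along the air stream, z up. The blower is 172 mm wide and 226 mm tall, fixed; its foot comes 10 mm farther out than the grille
- powder_jar: amber jar with a white cap, 44 mm across, 58 mm tall; origin under its middle; bystander
- spatula: steel laboratory spatula, 205 mm long, 5 mm thick, lying along its x; origin under its middle; bystander
- beaker: glass beaker, 72 mm across, 95 mm tall; origin under its middle; bystander
- wash_bottle: white wash bottle with a red spout, 60 mm across, 182 mm tall; origin under its middle; bystander
- tube_rack: purple tube rack, 85 x 125 x 53 mm; origin under its middle; bystander
- glove_box: light blue carton of gloves, 125 x 235 x 65 mm; origin under its middle; bystander
- spray_bottle: white spray bottle with a blue head, 66 mm across, 190 mm tall; origin under its middle; bystander
Mind the look-alikes: they are no part of the job. What is shaped like the part that bears treadle but pink is not meant.

How it is judged:
By the outcome, as a careful person would: the job done as asked, in the order asked, and still so for the second after the job is handed in, while the arm keeps its last pose, push and grip.
It also fails if it takes over 64 s, if anything falls off the work surface, if the arm or the gripper's body presses on something with over 40 N, if the wrist force passes 120 N, or if a joint passes its speed limit or range.

## Working session

There is one attempt and no reset: what is moved stays moved. The work goes in short steps, Python scripts to look and compute and a shell command to move; the robot and the scene stay as the last step left them, time stands still between calls to the robot, and variables do not carry over. Pictures are saved under pics/ and viewed, at most 10 in all, crops included, and the job is handed in when it is done.

```bash
mkdir -p pics; ls
cat > h.py <<'E'
import numpy as np,cv2
from plant import sensors,eyes,env
def snap(n,f):
    ci=eyes.camera_info(n); p,d=eyes.get_image(n)
    cv2.imwrite(f'pics/{f}.png',p[:,:,::-1]); np.savez(f'pics/{f}.npz',d=d,p=p,K=ci['mtx'],t=ci['position'],R=ci['rotation'])
    return ci
def px(f,u,v):
    z=np.load(f'pics/{f}.npz'); K=np.array(z['K']); d=z['d'][v,u]
    c=np.array([(u-K[0,2])/K[0,0]*d,-(v-K[1,2])/K[1,1]*d,-d])
    R=z['R']
    return R@c+z['t']
E
python3 - <<'E'
from h import *
for n in('top','side'):
    c=snap(n,n+'0'); print(n,c)
print(sensors.get_obs())
a=cv2.imread('pics/top0.png')
E
```

```text
pics
top {'mtx': array([[420.8124151 ,   0.        , 280.45717891],
       [  0.        , 420.8124151 , 204.85667166],
       [  0.        ,   0.        ,   1.        ]]), 'position': array([ 404.9538322 ,    5.76501923, 1223.81890882]), 'rotation': array([ 0.10816721, -0.13325063, -1.57688422])}
side {'mtx': array([[396.64720935,   0.        , 275.87053458],
       [  0.        , 396.64720935, 209.6745093 ],
       [  0.        ,   0.        ,   1.        ]]), 'position': array([311.68975179, 634.53547052, 940.39785277]), 'rotation': array([ 0.18110054, -0.94297706, -2.62418096])}
{'time_s': 0.1, 'qpos': array([-1.30560888e+00,  3.00382777e-01,  1.52151691e+00,  1.14735944e-06,
        1.32070932e+00, -6.66329811e-02]), 'qd': array([-1.54793009e-04, -2.16781898e-03, -8.71949445e-04, -4.14928267e-04,
        2.30989151e-05, -2.83945883e-04]), 'tau': array([ 1.53538567e-03, -5.32643974e+01, -3.53280723e+01,  7.09672831e-02,
        2.35823379e-02, -8.13654287e-05]), 'tcp_pos': array([ 179.09366263, -519.79393034,  223.96191783]), 'tcp_rot': array([-3.09745620e+00, -5.18666897e-01,  1.56445473e-04]), 'force': array([ 0.55283914, -0.33443253,  0.25606564]), 'torque': array([ 0.03330143, -0.00627782, -0.02593215]), 'finger_force': 0.0, 'opening': 0.9993983045831139}
```

View pics/top0.png

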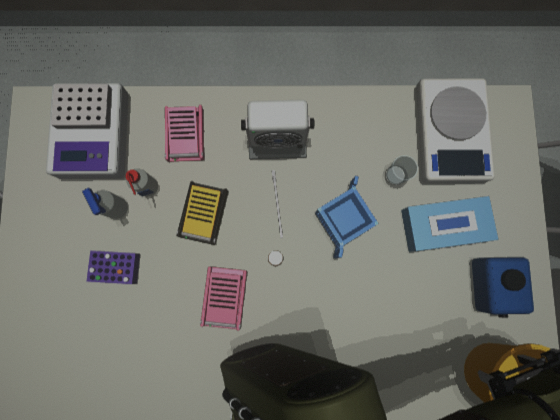

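View pics/side0.png

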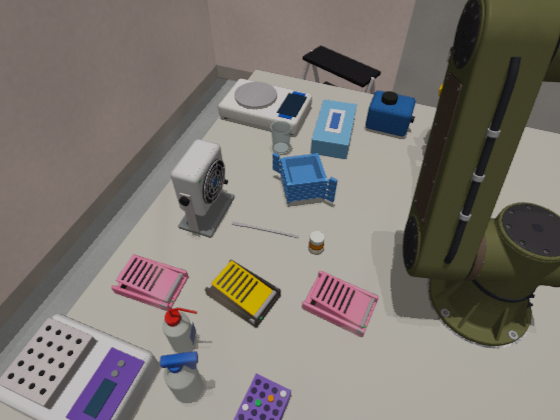

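The top view shows the yellow treadle at (204,212), the blue stack at (347,215) with its robot-side tab at (339,250), and the blower at (278,128). The pink switches are decoys. Next I'll take measurements and enlarged crops.

```bash
cat >> h.py <<'E'
from scipy.spatial.transform import Rotation as Ro
def cloud(f):
    z=np.load(f'pics/{f}.npz'); K=z['K']; d=z['d']; v,u=np.mgrid[:420,:560]
    c=np.stack([(u-K[0,2])/K[0,0]*d,-(v-K[1,2])/K[1,1]*d,-d],-1)
    R=z['R']; R=Ro.from_rotvec(R).as_matrix() if R.ndim==1 else R
    return c@R.T+z['t'], z['p'], d>0
E
python3 - <<'E'
from h import *
for f in('top0','side0'):
    P,p,ok=cloud(f); h=cv2.cvtColor(p,cv2.COLOR_RGB2HSV); Z=P[...,2]
    print(f,'bench z',np.median(Z[ok&(Z<30)&(Z>-30)]))
    y=ok&(h[...,0]>18)&(h[...,0]<35)&(h[...,1]>150)&(h[...,2]>60)&(P[...,1]>0)&(P[...,0]>200)&(Z<100)
    q=P[y]; print('yellow',y.sum(),q.min(0),q.max(0),cv2.minAreaRect(q[:,:2].astype('f4')))
    A=np.c_[q,np.ones(len(q))]; print('plane',np.linalg.lstsq(A[:,[0,1,3]],q[:,2],rcond=None)[0])
    b=ok&(h[...,0]>95)&(h[...,0]<120)&(h[...,1]>100)&(abs(P[...,1]+120)<130)&(abs(P[...,0]-400)<130)
    b&=(P[...,1]>-245)
    for lo,hi in((80,99),(92,125)):
        q=P[b&(Z>lo)&(Z<hi)]; print('tray',lo,len(q),cv2.minAreaRect(q[:,:2].astype('f4')), cv2.boxPoints(cv2.minAreaRect(q[:,:2].astype('f4'))).round().tolist())
    q=P[b&(Z>104)]; print('hi',q.mean(0),q.min(0),q.max(0))
a=cv2.imread('pics/top0.png')
c=lambda x,y,w:cv2.resize(a[y:y+w,x:x+w],(390,390),interpolation=cv2.INTER_CUBIC)
s=cv2.imread('pics/side0.png')
cv2.imwrite('pics/c1.png',np.hstack([c(170,172,78),c(308,172,90)]))
E
```

```text
top0 bench z -0.4887719110877242
yellow 981 [501.65715203 158.1662421   25.85373015] [643.92066938 262.86223582  61.50027877] ((572.3297119140625, 210.82810974121094), (83.92182922363281, 131.0625457763672), 77.11132049560547)
plane [ 1.97110985e-01 -4.68371143e-02 -5.75617894e+01]
tray 80 297 ((496.69512939453125, -190.49163818359375), (107.92018127441406, 65.68031311035156), 89.73851776123047) [[464.0, -244.0], [529.0, -245.0], [530.0, -137.0], [464.0, -136.0]]
tray 92 279 ((482.88580322265625, -191.544677734375), (104.7239761352539, 88.79322052001953), 88.07672882080078) [[437.0, -242.0], [526.0, -245.0], [529.0, -141.0], [440.0, -138.0]]
hi [ 449.9363448  -168.84788493  112.91530044] [ 439.36814254 -173.96860813  109.11927107] [ 460.55752895 -162.60029644  117.40823955]
side0 bench z 0.020189363698023044
yellow 1452 [402.54177161 144.33904692  11.53348669] [642.92312071 435.38264874  61.30875038] ((500.44989013671875, 271.1509094238281), (130.1844482421875, 359.55303955078125), 49.6939811706543)
plane [ 1.79561999e-01  5.43586413e-02 -6.89278711e+01]
tray 80 277 ((483.6380920410156, -189.8255615234375), (109.81903076171875, 91.07066345214844), 89.622314453125) [[438.0, -244.0], [529.0, -245.0], [530.0, -135.0], [438.0, -135.0]]
tray 92 221 ((482.06756591796875, -187.484375), (110.2527847290039, 90.0008773803711), 86.36688995361328) [[434.0, -240.0], [523.0, -245.0], [530.0, -135.0], [441.0, -130.0]]
hi [ 449.56745483 -165.656765    110.32142576] [ 439.08608513 -174.46381382  104.06396396] [ 460.55701172 -159.05186477  116.04256305]
```

View pics/c1.png

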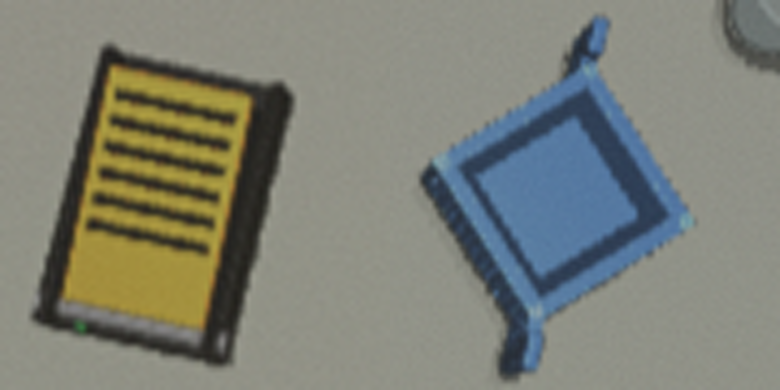

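The crops show ribs (the toe) at the +x end of the treadle. The tray's rim corners in the full image are (354.2,187.2), (376.8,222.8), (341.5,244.5) and (318.4,209.4), and the robot-side tab is near (340,251).

Run:
```python
from h import *
def ray(f,u,v,zz):
    z=np.load(f'pics/{f}.npz');K=z['K'];r=Ro.from_rotvec(z['R']).as_matrix()@np.array([(u-K[0,2])/K[0,0],-(v-K[1,2])/K[1,1],-1.])
    return (z['t']+r*(zz-z['t'][2])/r[2])
C=np.array([ray('top0',u,v,98) for u,v in((354.2,187.2),(376.8,222.8),(341.5,244.5),(318.4,209.4))])
print(C.round(1),C.mean(0)); d=C[0]-C[2]; e=C[3]-C[1]; print(np.hypot(*d[:2]),np.degrees(np.arctan2(d[1],d[0])),np.degrees(np.arctan2(e[1],e[0]))-90)
P,p,ok=cloud('side0')
# grille
m=ok&(P[...,2]>70)&(P[...,2]<225)&(P[...,0]>600)&(P[...,0]<830)&(P[...,1]>-80)&(P[...,1]<130)
m[:,:170]=0; m[230:]=0;m[:,240:]=0
q=P[m]; print(len(q))
rng=np.random.default_rng(0);best=0
for _ in range(2000):
    a=q[rng.choice(len(q),2,False)]; t=a[1,:2]-a[0,:2]; n=np.array([-t[1],t[0]])/(np.hypot(*t)+1e-9)
    n*=-np.sign(n[0]) ; 
    if abs(n[0])<.8: continue
    i=abs((q[:,:2]-a[0,:2])@n)<3
    if i.sum()>best: best=i.sum();B=(n,i)
n,i=B; q=q[i]; print('blower front',best,n,np.degrees(np.arctan2(-n[1],-n[0])),q.mean(0),q.min(0),q.max(0))
T,pt,okt=cloud('top0')
k=okt&(T[...,2]>205)&(T[...,2]<245)&(T[...,0]>600)&(abs(T[...,1])<150); q=T[k]; print('blower top',len(q),cv2.minAreaRect(q[:,:2].astype('f4')))
a=cv2.imread('pics/side0.png')
cv2.imwrite('pics/c2.png',cv2.resize(a[130:240,165:245],(580,798)[:2],interpolation=cv2.INTER_CUBIC)[:600])
print(eyes.camera_info('wrist'))
```

```text
[[ 626.2 -215.2   98. ]
 [ 527.9 -272.7   98. ]
 [ 470.4 -175.3   98. ]
 [ 565.8 -115.7   98. ]] [ 547.59255435 -194.73972155   98.        ]
160.8193108687588 -14.37444737209746 -13.565419334985691
2432
blower front 759 [-0.99939105  0.03489302] -1.999628796459462 [747.19318118   7.693146   155.36093788] [742.13798764 -73.80606081  83.16921176] [752.064885    67.40702261 224.54374589]
blower top 1924 ((784.8838500976562, -5.825309753417969), (85.205322265625, 151.8068084716797), 1.0093803405761719)
{'mtx': array([[325.1922621 ,   0.        , 276.20745392],
       [  0.        , 325.1922621 , 206.72504213],
       [  0.        ,   0.        ,   1.        ]]), 'position': array([ 241.03209149, -498.50402305,  382.87422271]), 'rotation': array([-0.20031458,  0.14455056, -1.23179999])}
```

View pics/c2.png

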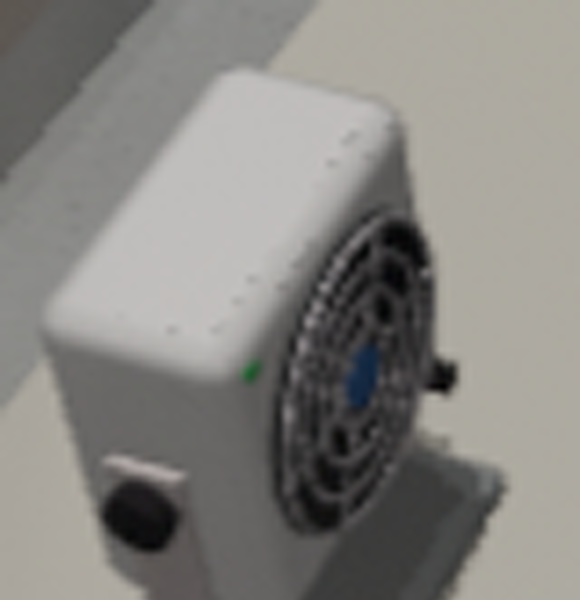

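```bash
python3 -m creep '{"angular":[[0,0,6],[0,0,6],[0,0,6],[0,0,6],[0,0,6],[0,0,6],[0,0,6],[0,0,6],[0,0,6],[0,0,4]],"xyz":[[31,52,0],[31,52,0],[31,52,0],[31,52,0],[31,52,0],[31,52,0],[31,52,0],[31,52,0],[31,52,0],[31,52,0]],"fingers":[1,1,1,1,1,1,1,1,1,1]}'
python3 -m creep '{"angular":[[0,0,0],[0,0,0],[0,0,0],[0,0,0],[0,0,0],[0,0,0]],"xyz":[[31,50,-20],[31,50,-30],[30,50,-30],[30,52,-30],[0,0,0],[0,0,0]],"fingers":[1,1,1,1,1,1]}'
python3 - <<'E'
from h import *
snap('wrist','w1'); snap('top','t1'); o=sensors.get_obs(); print(o['tcp_pos'],o['tcp_rot'],o['force'])
cv2.imwrite('pics/m1.png',np.vstack([cv2.imread('pics/w1.png')[:300],cv2.imread('pics/t1.png')[60:360]]))
E
```

```text
time_s: 1.35
tcp_pos: [489.8, 2.0, 224.4]
tcp_rot: [-2.455, -1.96, 0.0]
force: [0.2, -1.4, -0.3]
opening: 0.009
finger_force: 0.0
time_s: 2.1
tcp_pos: [605.8, 193.1, 119.5]
tcp_rot: [-2.458, -1.956, 0.001]
force: [0.5, -0.2, 1.5]
opening: 0.006
finger_force: 0.0
[606.16557858 192.49294845 120.74020621] [2.45892564e+00 1.95419000e+00 2.08660527e-03] [-0.11098158 -0.40204282  0.41261612]
```

View pics/m1.png

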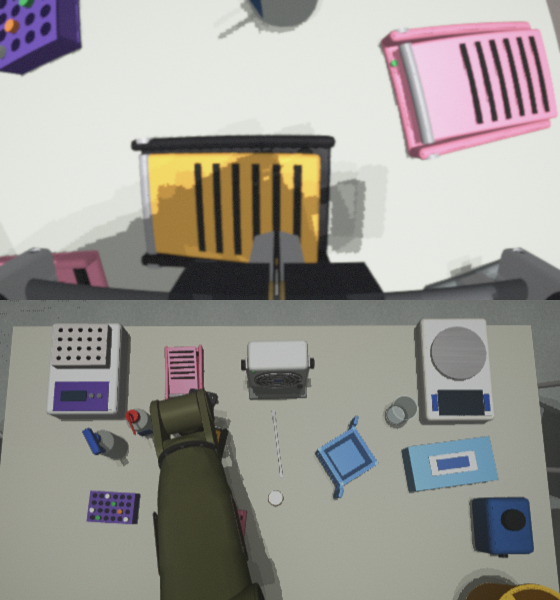

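The closed fingers are over the toe ribs of the yellow treadle, at about (275,235) in the wrist half. Pressing now.

```bash
python3 -m creep '{"angular":[[0,0,0],[0,0,0],[0,0,0],[0,0,0],[0,0,0],[0,0,0],[0,0,0],[0,0,0]],"xyz":[[5,8,-25],[0,0,-18],[0,0,-8],[0,0,-8],[0,0,-7],[0,0,-5],[0,0,0],[0,0,0]],"fingers":[1,1,1,1,1,1,1,1]}'
```

```text
time_s: 3.2
tcp_pos: [612.5, 200.7, 50.7]
tcp_rot: [2.457, 1.954, 0.006]
force: [2.1, -4.4, 9.6]
opening: 0.003
finger_force: 4.7
```

```bash
python3 -m creep '{"angular":[[0,0,0],[0,0,0],[0,0,0]],"xyz":[[0,0,-3],[0,0,0],[0,0,0]],"fingers":[1,1,1]}'; python3 -m creep '{"angular":[[0,0,0],[0,0,0]],"xyz":[[0,0,-3],[0,0,0]],"fingers":[1,1]}'
```

```text
time_s: 3.58
tcp_pos: [612.7, 200.8, 49.8]
tcp_rot: [2.457, 1.954, 0.007]
force: [-7.8, -7.4, 28.3]
opening: 0.003
finger_force: 14.8
time_s: 3.82
tcp_pos: [612.8, 200.9, 49.0]
tcp_rot: [2.456, 1.954, 0.007]
force: [-17.6, -9.8, 50.3]
opening: 0.009
finger_force: 24.8
```

The toe is on its stop: the height no longer changes (50.7 to 49.8 to 49.0 mm) while the force rises to 50 N. I'll retreat and go over to the tab.

```bash
python3 -m creep '{"angular":[[0,0,0],[0,0,0],[0,0,-9],[0,0,-9],[0,0,-9],[0,0,-9],[0,0,-9],[0,0,-9],[0,0,-9],[0,0,-9]],"xyz":[[0,0,50],[0,0,58],[-20,-45,15],[-20,-45,10],[-20,-45,0],[-20,-45,0],[-20,-45,0],[-20,-45,0],[-20,-45,0],[-20,-45,0]],"fingers":[1,1,1,1,0,0,0,0,0,0]}'
python3 -m creep '{"angular":[[0,0,-9],[0,0,-9],[0,0,-1],[0,0,0]],"xyz":[[-3,-10,-5],[0,0,0],[0,0,0],[0,0,0]],"fingers":[0,0,0,0]}'
python3 - <<'E'
from h import *
snap('wrist','w2'); snap('side','s2'); o=sensors.get_obs(); print(o['tcp_pos'],o['tcp_rot'],o['force'],o['opening'],np.degrees(o['qpos']))
cv2.imwrite('pics/m2.png',np.vstack([cv2.imread('pics/w2.png')[110:410],cv2.resize(cv2.imread('pics/s2.png')[110:260,180:460],None,fx=2,fy=2)]))
E
```

```text
time_s: 5.08
tcp_pos: [450.0, -160.0, 176.1]
tcp_rot: [3.139, 0.129, 0.001]
force: [0.1, -0.5, -0.3]
opening: 0.494
finger_force: 0.0
time_s: 5.58
tcp_pos: [448.0, -168.5, 170.8]
tcp_rot: [3.119, -0.378, 0.001]
force: [1.1, -0.1, 0.3]
opening: 0.5
finger_force: 0.0
[ 448.06442989 -168.42408854  170.65454118] [ 3.11867957e+00 -3.78414246e-01  3.20801133e-04] [ 0.98405499  0.44681459 -0.53719918] 0.5021991676988585 [-2.49868515e+01  1.12309914e+01  1.02129386e+02  1.64257911e-03
  6.66278059e+01  7.88491634e+01]
```

View pics/m2.png

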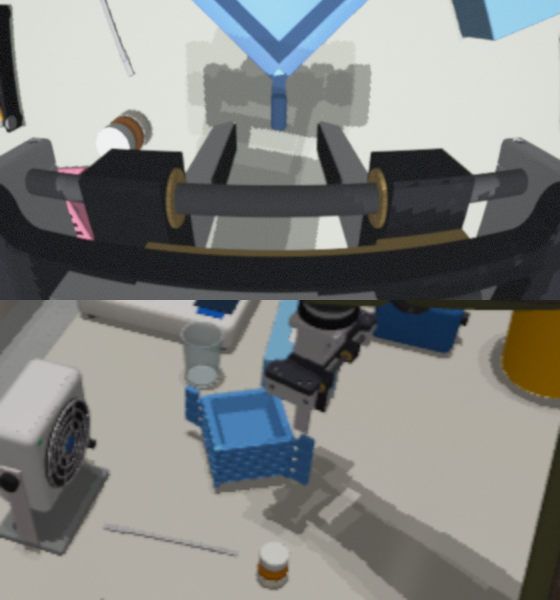

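The wrist view shows the tab at (278,100) in the crop, midway between the fingers (225 and 330) and aligned with them. I'll take a precise fix of it.

Run:
```python
from h import *
z=np.load('pics/w2.npz');K=z['K'];d=z['d'];v,u=np.mgrid[:420,:560]
x=(u-K[0,2])/K[0,0];y=(v-K[1,2])/K[1,1];r=np.hypot(x,y)+1e-9;s=np.tan(r)/r
P=np.stack([x*s*d,-y*s*d,-d],-1)@Ro.from_rotvec(z['R']).as_matrix().T+z['t']
m=(d>0)&(u>255)&(u<305)&(v>170)&(v<245)&(P[...,2]>106)&(P[...,2]<122)
q=P[m];print(len(q),q.mean(0),cv2.minAreaRect(q[:,:2].astype('f4')),np.percentile(q,[5,50,95],axis=0))
# rim
h=cv2.cvtColor(z['p'],cv2.COLOR_RGB2HSV)
for (a,b) in((279,186),(279,210),(279,225),(230,136),(330,136)): print(a,b,P[b,a].round(1))
```

```text
514 [ 450.27005447 -171.09090554  112.03952211] ((449.67877197265625, -171.1546630859375), (11.24783992767334, 23.627046585083008), 76.00055694580078) [[ 439.62964441 -176.74870367  109.27949346]
 [ 450.45466174 -171.13110369  112.29256875]
 [ 460.44189226 -165.26331324  113.58893101]]
279 186 [ 472.8 -176.9   96.9]
279 210 [ 459.3 -173.5  113.3]
279 225 [ 448.9 -171.   113.3]
230 136 [ 516.6 -151.5   97.1]
330 136 [ 499.6 -221.2   96.1]
```

```bash
python3 -m creep '{"angular":[[0,0,0],[0,0,0],[0,0,0],[0,0,0],[0,0,0]],"xyz":[[1.7,-2.7,-20],[0,0,-20],[0,0,-14],[0,0,-4.5],[0,0,0]],"fingers":[0,0,0,0,0]}'; python3 -m creep '{"angular":[[0,0,0],[0,0,0],[0,0,0],[0,0,0],[0,0,0],[0,0,0]],"xyz":[[0,0,0],[0,0,0],[0,0,0],[0,0,0],[0,0,0],[0,0,0]],"fingers":[1,1,1,1,1,1]}'
```

```text
time_s: 6.3
tcp_pos: [449.9, -171.3, 112.2]
tcp_rot: [3.118, -0.382, 0.0]
force: [-0.2, -0.1, 0.9]
opening: 0.503
finger_force: 0.0
time_s: 7.05
tcp_pos: [449.7, -171.3, 112.1]
tcp_rot: [3.118, -0.383, 0.0]
force: [-0.9, 0.4, 0.7]
opening: 0.104
finger_force: 30.0
```

Gripped. Now tip the tray about the blind corner, 2° per row.

```bash
python3 -m creep '{"angular":[[0.484,1.941,0],[0.484,1.941,0],[0.484,1.941,0],[0.484,1.941,0],[0.484,1.941,0]],"xyz":[[0.99,-0.25,6.41],[1.20,-0.30,6.36],[1.43,-0.36,6.32],[1.63,-0.41,6.27],[1.84,-0.46,6.20]],"fingers":[1,1,1,1,1]}'; python3 -m creep '{"angular":[[0.484,1.941,0],[0.484,1.941,0],[0.484,1.941,0],[0.484,1.941,0],[0.484,1.941,0],[0,0,0],[0,0,0]],"xyz":[[2.06,-0.51,6.13],[2.25,-0.56,6.05],[2.47,-0.62,5.97],[2.65,-0.66,5.88],[2.87,-0.72,5.77],[0,0,0],[0,0,0]],"fingers":[1,1,1,1,1,1,1]}'
python3 - <<'E'
from h import *
snap('side','s3');snap('wrist','w3')
cv2.imwrite('pics/m3.png',np.vstack([cv2.imread('pics/w3.png')[20:320],cv2.resize(cv2.imread('pics/s3.png')[100:250,180:460],None,fx=2,fy=2)]))
E
```

```text
time_s: 7.68
tcp_pos: [456.6, -173.0, 143.6]
tcp_rot: [-3.085, 0.379, 0.273]
force: [-1.1, 0.4, -0.4]
opening: 0.105
finger_force: 30.0
time_s: 8.55
tcp_pos: [469.1, -176.1, 173.2]
tcp_rot: [-3.03, 0.372, 0.533]
force: [0.3, 0.3, 2.0]
opening: 0.105
finger_force: 30.0
```

View pics/m3.png

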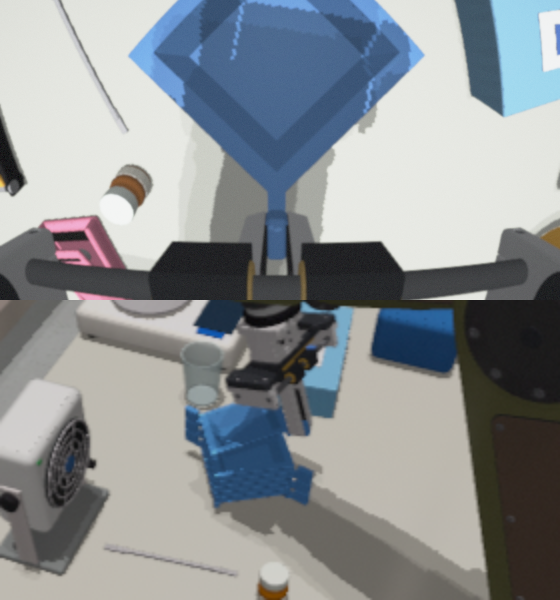

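The tray is tipped 20° with its blind corner still on the stack, and the stack stands where it was. Next: lift, level and carry.

```bash
python3 -m creep '{"angular":[[0,0,0],[0,0,0],[0,0,0],[0,0,0],[0,0,0],[0,0,0]],"xyz":[[0,0,5],[0,0,8],[0,0,15],[0,0,25],[0,0,25],[0,0,20]],"fingers":[1,1,1,1,1,1]}'
python3 -m creep '{"angular":[[-0.484,-1.941,0],[-0.484,-1.941,0],[-0.484,-1.941,0],[-0.484,-1.941,0],[-0.484,-1.941,0],[-0.484,-1.941,0],[-0.484,-1.941,0],[-0.484,-1.941,0],[-0.484,-1.941,0],[-0.484,-1.941,0]],"xyz":[[3,10,0],[4,20,0],[4,25,0],[4,25,0],[4,25,0],[4,25,0],[4,25,0],[4,20,0],[4,13,0],[0,8,0]],"fingers":[1,1,1,1,1,1,1,1,1,1]}'
python3 - <<'E'
from h import *
for n in('side','top','wrist'): snap(n,n[0]+'4')
o=sensors.get_obs(); print(o['tcp_pos'],o['tcp_rot'])
z=np.load('pics/side0.npz');K=z['K'];r=Ro.from_rotvec(z['R']).as_matrix()@np.array([(214.9-K[0,2])/K[0,0],-(182-K[1,2])/K[1,1],-1.])
print('hub',z['t']+r*(150-z['t'][2])/r[2])
h=Ro.from_rotvec
P,p,ok=cloud('side0'); print(P[180:185,213:217].reshape(-1,3).mean(0))
cv2.imwrite('pics/m4.png',np.vstack([cv2.imread('pics/t4.png')[60:360],cv2.imread('pics/s4.png')[60:360]]))
E
```

```text
time_s: 9.4
tcp_pos: [469.2, -176.1, 273.4]
tcp_rot: [-3.031, 0.372, 0.532]
force: [0.3, -0.2, -0.9]
opening: 0.103
finger_force: 30.0
time_s: 10.65
tcp_pos: [504.0, 20.9, 271.0]
tcp_rot: [3.118, -0.382, 0.003]
force: [0.1, -1.0, -0.9]
opening: 0.1
finger_force: 30.0
[503.79386826  20.05341912 271.439379  ] [ 3.11825986e+00 -3.81848974e-01  5.46832318e-04]
hub [742.36924834  -5.00283701 150.        ]
[744.2792977   -5.94772051 148.33737545]
```

View pics/m4.png

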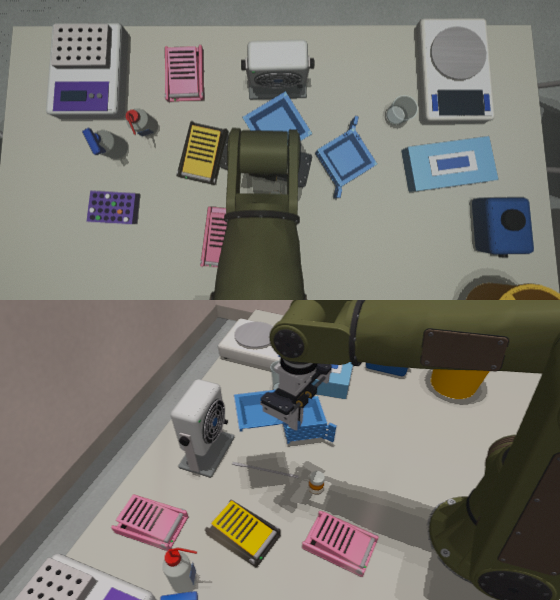

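The tray came off cleanly and the stack is unmoved at (347,158) in the upper half. Now I'll descend into the air stream and check the tray's pose.

```bash
python3 -m creep '{"angular":[[0,0,0],[0,0,0],[0,0,0],[0,0,0],[0,0,0],[0,0,0],[0,0,0]],"xyz":[[0,0,-20],[0,0,-25],[0,0,-25],[0,0,-18],[0,0,-6],[0,0,0],[0,0,0]],"fingers":[1,1,1,1,1,1,1]}'
python3 - <<'E'
from h import *
for n in('side','top','wrist'): snap(n,n[0]+'5')
o=sensors.get_obs(); print(o['tcp_pos'],o['tcp_rot'])
for f in('t5','s5'):
    P,p,ok=cloud(f); h=cv2.cvtColor(p,cv2.COLOR_RGB2HSV)
    m=ok&(h[...,0]>95)&(h[...,0]<120)&(h[...,1]>90)&(P[...,2]>120)&(P[...,2]<185)&(P[...,1]>-110)&(P[...,1]<90)&(P[...,0]>500)&(P[...,0]<710)
    q=P[m]; print(f,len(q),np.percentile(q,[1,50,99],axis=0).round(1))
    c=np.array([603,-5]); f_=q[(abs((q[:,:2]-c)@[.97,-.242])+abs((q[:,:2]-c)@[.242,.97]))<50]
    f_=f_[f_[:,2]<150]
    X=np.c_[f_[:,:2]-c,np.ones(len(f_))]; print('floor',len(f_),np.linalg.lstsq(X,f_[:,2],rcond=None)[0])
    r=q[q[:,2]>156]; print('rim',cv2.minAreaRect(r[:,:2].astype('f4')))
E
```

```text
time_s: 11.68
tcp_pos: [504.4, 19.7, 178.1]
tcp_rot: [-3.118, 0.383, -0.002]
force: [0.6, -0.1, 0.5]
opening: 0.104
finger_force: 30.0
[504.29355466  19.82145108 177.90532162] [-3.11816767e+00  3.82560452e-01 -1.32453807e-03]
t5 1411 [[575.8 -72.8 135.7]
 [620.8  -6.8 147.4]
 [673.6  65.5 167. ]]
floor 513 [-9.21767013e-03 -3.83858728e-03  1.39512374e+02]
rim ((602.74560546875, -3.8971939086914062), (119.10114288330078, 117.47431182861328), 30.843873977661133)
s5 977 [[554.6 -71.5 137.1]
 [625.4  -3.8 154.7]
 [673.6  72.6 166.3]]
floor 279 [5.06618287e-03 4.74776910e-03 1.39835673e+02]
rim ((606.3193359375, -0.9046630859375), (110.2836685180664, 119.8724594116211), 30.52457618713379)
```

```bash
python3 -c "
from plant import env
print(env.sign_off())"
```

```text
the job is handed in; nothing more can be done
None
```

The job is handed in at about 12 s of the 64 s allowed: I pressed the treadle to its stop, peeled the top tray off by its tab with the stack left standing, and am holding it level about 14 cm in front of the middle of the grille; I did not separately confirm that the blower was running.

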